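# Set a block against the work stop of a drill vice

## Task

Set up the aluminium block in the drill vice, ready for me to clamp: push it along the vice bed until its end touches the tip of the stop rod, and push the sliding jaw up so that the block sits square between the two jaws with both jaws touching it. Only push with the fingers; the block stays down on the bed the whole time. Leave the other things on the bench where they are.

Things in the scene. Friction and masses are not known exactly. Their poses are not given: they have to be found in the camera images.
- vice: Green drill vice bolted to the bench, 290 x 125 mm. Origin on the bench under it; its x axis runs roughly away from the robot to the fixed jaw, y to the left. The level bed (two ground ways) is 42 mm above the bench, x -165 to +60, y -62 to +62 mm. The jaws are open at both sides; low lugs with bolts beside the base reach y +-98 mm and stay under 33 mm above the bench
- fixed_jaw (a point): Middle of the fixed jaw's face, at x +60, y 0, z +60 mm in the vice's frame. The face is upright, looks to the vice's -x, is 125 mm wide along y and rises 36 mm above the bed
- stop_tip (a point): Tip of the vice's work stop, a rigid 10 mm steel rod pointing to the vice's -y, carried by a bracket on the left (+y) end of the fixed jaw. At x +42, y +32, z +60 mm in the vice's frame: 18 mm in front of the fixed jaw's face and 18 mm above the bed. The block's left end is to touch it
- jaw (a joint): Opening of the vice: gap between the faces of the fixed and the sliding jaw in m, 0 shut to 0.106 open. The sliding jaw (125 mm wide, 60 mm long along x, 36 mm above the bed) runs along the vice's x; about 3 N pushes it, and it stays where it is left (no spring). Pushed to the vice's +x it closes
- jaw_back (a point): Middle of the sliding jaw's flat upright rear face (towards the robot), 18 mm above the bed; the face is 94 mm wide and reaches from 1 to 36 mm above the bed, with free bed behind it. A clamp lever with a black ball sits on top of the sliding jaw, fixed to it, points to the vice's left (+y) and reaches 61 mm above the bed
- block: Aluminium block, 36 mm (its x) x 90 mm (y) x 42 mm high, scribed lines on top, 0.3 to 0.5 kg, loose on the vice bed between the jaws. Origin: centre of its underside. Starts clear of both jaws, 15 to 45 mm short of the stop, askew, its right end past the vice's right (-y) side. In place, its long side is on the fixed jaw, its origin at x +42, y -13, z +42 mm in the vice's frame
- oil: Bystander: white oil bottle, 48 mm across, 130 mm high, standing left of the vice. Origin under its centre
- offcut: Bystander: short steel block, 36 x 50 x 42 mm, on the bench right of the vice. Origin under its centre
- chuck_key: Bystander: T-shaped steel drill chuck key, about 80 x 70 mm, 20 mm high, lying left of the vice
- driver: Bystander: screwdriver with a red handle, 190 mm long, lying right of the vice
- mug: Bystander: white mug, 80 mm across, 95 mm high, standing on the left of the bench. Origin under its centre
- spanner: Bystander: steel spanner, 170 mm long, lying on the right of the bench
Mind the look-alikes: they are no part of the job. What is shaped like the block but black or green is not meant.

How it is judged:
By the outcome, as a careful person would: the job done as asked, in the order asked, and still so for the second after the job is handed in, with the robot touching nothing.
It also fails if it takes over 51 s, if anything falls off the work surface, if the arm or the gripper's body presses on something with over 40 N, if the wrist force passes 120 N, or if a joint passes its speed limit or range.

## Robot

A 6-joint arm with a two-finger parallel gripper is mounted at the origin on the work surface. World frame = base frame: x ahead of the robot, y to its left, z up, the work surface at z = 0. Lengths are in m, angles in rad, forces in N, time in s.
With the tool pointing down it reaches from about 0.325 to 0.9 m from the base axis. Payload 6.1 kg.
Tool frame: the origin (TCP) lies midway between the tips of the shut fingers; the grasp point (between the pads) lies 19 mm behind it; z points along the fingers, y is the line along which they close (so a half turn about z gives the same grasp; the last joint's range is limited). The gripper opens to 85 mm and grips with 20 to 120 N. Pads are 22 mm wide; open, the fingers measure 114 mm over their backs; the gripper's body (76 mm by 85 mm) begins 54 mm behind the grasp point. The pads swing forward as they close: fully open they stand 13 mm farther back than shut.
Start: joints at [1.202, 0.22, 1.526, -0, 1.395, -0.126], TCP at [0.15, 0.607, 0.231] pointing down, gripper open.
Joint ranges: [-2.98, 2.98], [-0.91, 2.08], [0.09, 2.57], [-1.24, 4.39], [0.2, 2.65], [-2.68, 2.68]. Speed limits (rad/s): [2.57, 2.57, 3.01, 3.14, 3.14, 3.14].

## Interface

Orientations are given as [roll, pitch, yaw] about the fixed x, y, z axes, in that order (R = Rz(yaw) Ry(pitch) Rx(roll)).
In Python, from plant import movep, move_l, set_joints, gripper_to, hold, inverse_kinematics, observe, get_image, get_calibration, Unreachable, job_done gives the robot as it stands. Calls block until the motion is done:
- movep(position, orientation): joint-space move of the TCP to a pose.
- move_l(position, feed=0.15, rotation=None, max_force=None): straight line of the TCP; rotation=None keeps the orientation; feed is the mean speed in m/s. With max_force (N) it stops when the force on the tool has changed by that much, and returns True; else False.
- set_joints(angles): joint-space move.
- gripper_to(opening, f_grip=None): finger opening in m; f_grip is the grip in N (None keeps the last); returns when the fingers have stopped.
- hold(seconds).
- inverse_kinematics(position, orientation): joint angles nearest the present ones, or None.
- observe(): the state.
- get_image(name): name is "side" or "top"; returns (picture, depth): 384x512x3 uint8, red, green, blue; 384x512 float32, m along the optical axis (not along the pixel's ray), 0 where there is no reading.
- get_calibration(name): a dict with "intrinsics" (3x3 intrinsics, pixels), "world_from_camera" (4x4, takes a point from camera to world coordinates). Camera axes: x right, y down, z forward; pixel columns grow to the right and rows downward; lengths in m; the calibration is good to about 2 mm. A picture is of the moment at which its call begins. get_calibration takes no time and is no camera call.
A pose or a line that the arm cannot do raises Unreachable and nothing moves.
- job_done(): hands the job in; it is judged then, once.
The state is a dict: "time_s": time; "q": joint angles; "joint_velocities": joint speeds; "joint_torque": joint torques, N m; "eef_pos": TCP position; "tcp_rot": TCP orientation; "ft_force": force on the tool from outside, world axes, zero at the start; "torque": the same for the moment, N m; "opening": finger opening in m; "grasp_force": force on a finger pad.
Only numpy, scipy, OpenCV 4.12 (cv2) and the standard library are available. Lean on these libraries where they do the work, as an engineer would, in place of code of your own. Each camera call takes 0.05 s, during which the arm holds its last target. There are 200 camera calls.

## Working session

There is one attempt and no reset: what is moved stays moved. The work goes in short steps, each a Python script; the robot and the scene stay as the last script left them, time stands still between calls to the robot, and variables do not carry over. Pictures are saved under pics/ and viewed, at most 10 in all, crops included, and the job is handed in when it is done.

```bash
mkdir -p pics; ls
cat > h.py <<'E'
import numpy as np, cv2
from plant import *
def cloud(n):
    im,d=get_image(n); c=get_calibration(n); K=c["intrinsics"]; T=np.array(c["world_from_camera"])
    v,u=np.mgrid[:d.shape[0],:d.shape[1]]
    P=np.stack([(u-K[0][2])/K[0][0]*d,(v-K[1][2])/K[1][1]*d,d],-1)@T[:3,:3].T+T[:3,3]
    P[d==0]=np.nan
    return im,P
E
python3 - <<'E'
from h import *
for n in("top","side"):
    im,P=cloud(n); np.savez(f"{n}0.npz",im=im,P=P)
    cv2.imwrite(f"pics/{n}0.png",im[...,::-1])
    print(n,get_calibration(n)["world_from_camera"])
s=observe();print(s["time_s"],s["eef_pos"],s["tcp_rot"])
E
```

```text
pics
top [[ 0.00402679 -0.99488646  0.10091935  0.40600721]
 [-0.99994949 -0.00307675  0.0095678   0.01091736]
 [-0.00920837 -0.10095278 -0.9948486   1.48856788]
 [ 0.          0.          0.          1.        ]]
side [[-0.96307368 -0.17451538  0.20502066  0.36434899]
 [-0.26923478  0.62795659 -0.73019392  0.78306589]
 [-0.00131401 -0.75842924 -0.65175407  0.75666457]
 [ 0.          0.          0.          1.        ]]
0.1 [0.15004828 0.60615808 0.23030849] [-3.13987182e+00 -2.41766317e-04  2.89877395e+00]
```

View pics/top0.png

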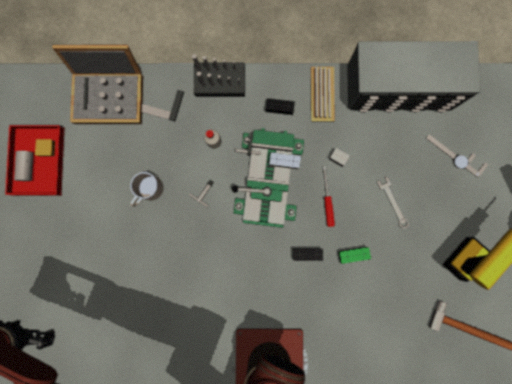

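View pics/side0.png

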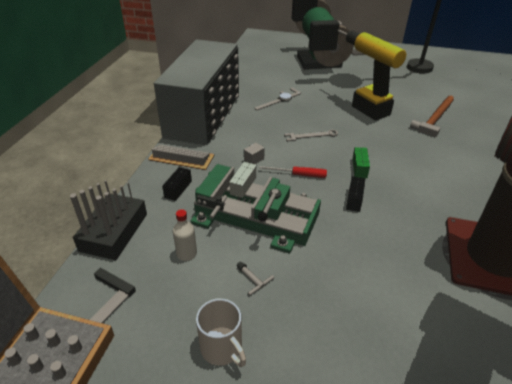

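Block candidates in the top image: aluminium (285,159) on the vice bed, steel offcut (340,157), black (307,253) and (279,106), green (354,255). The one at (285,159) fits: it is silver and lies between the jaws, its right end past the vice side. I'll confirm that in an enlarged crop.

Run:
```python
from h import *
t=np.load("top0.npz");im,P=t["im"],t["P"]
c=cv2.resize(im[120:235,225:315],None,fx=5,fy=5,interpolation=cv2.INTER_CUBIC)
s=np.load("side0.npz")
c2=cv2.resize(s["im"][150:260,185:330],None,fx=3,fy=3,interpolation=cv2.INTER_CUBIC)
o=np.zeros((max(c.shape[0],c2.shape[0]),800,3),np.uint8)
o[:c.shape[0],:c.shape[1]]=c; w=min(c2.shape[1],800-c.shape[1]); o[:c2.shape[0],c.shape[1]:c.shape[1]+w]=c2[:,:w]
cv2.imwrite("pics/crop.png",o[...,::-1])
# height map mm of vice from top
print("x of rows",[round(P[v,265,0],3) for v in range(124,232,12)])
for v in range(124,232,4): print(v,*[f"{1000*P[v,u,2]:4.0f}" for u in range(228,308,4)])
```

```text
x of rows [np.float64(0.739), np.float64(0.686), np.float64(0.654), np.float64(0.617), np.float64(0.583), np.float64(0.539), np.float64(0.503), np.float64(0.47), np.float64(0.432)]
124   -3    2    2    1    0    7   -1   -2    4   -3    1   -5   -4   -2   -1   -5    3    3    1   -2
128    2    4    3   -8    5    3   -0   -1    3   -0   -1   -8   -1   -1  nan   -3   -0   -3  nan    3
132    2   -2    4   -5   10    2   -2   79   76   78   73   77   80    3   66   -2    0   -1    1    0
136    3   -2    4   -2   13   65   74   78   72   74   81   85   83   77   79   81   80    0    4    2
140    3    4    4    5   27   59   75   75   83   80   80   73   75  nan   84   81   79   13   19   -0
144    2   -0    0   -2   19   15   73   77   78   75   79   78   81   77   72   73   79   23   29    3
148   -1   -2   -1    1    2   84   45   42   41   52   56   69   77   81   79   78   78   19   19   -0
152    4    4   -1   -0   59   87   68   62   63   44   22   21   37   38   42   41   11   12   13    3
156   -2    3    0    1   -6   -2   36   42   44   42   17   83   85   81   82   81   9
[... 1188 characters left out ...]
5   41   39   37   43   24   16   45   44   48   40   14   -2    2    0    1
208    6    1   20   17   44   41   47   48   14   21   20   36   45   41   45   15   10   -2    3    9
212   -2    1   12  nan   43   43   40   39   18   23   18   39   47   43   43   27   33    2   -1   -3
216   -1   -1    0   -1   45   42   37   46   19   31   43   39   41   41   13   18   12    6   -1    2
220    2    0    4   -1   46   48   41   43   19   18   44   41   40   47    1   -2    9    2   -8   -1
224    2   -2    2    0   -1    1   -6   34   45   47   47   41   48   45    6   -4   -3    3   -1    1
228   -5   -3   -4   -1    4    4   -6    0   -4    5   -4    2    1    2   -2   -1   -0    2   -2    0
```

View pics/crop.png

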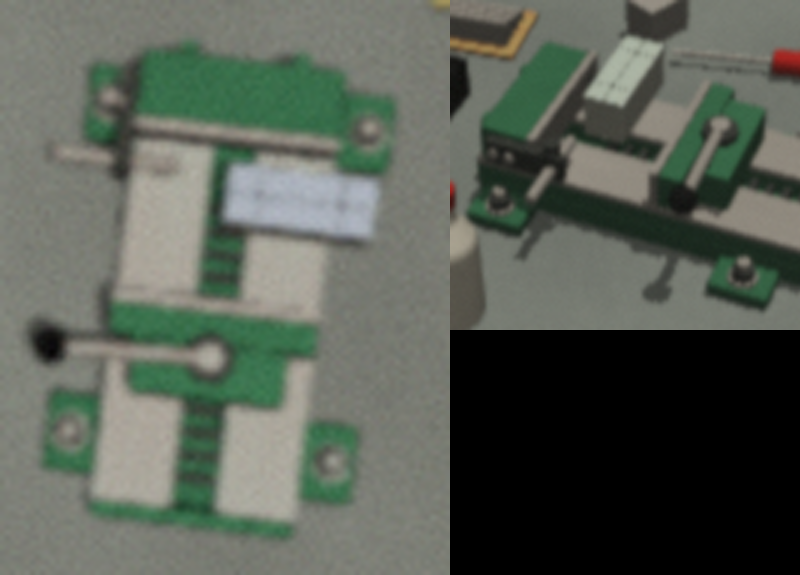

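The crop confirms the silver block with scribed lines at (285,160), with the stop tip at about (261,153), the sliding jaw at (266,188) and the lever ball at (234,188). Next I'll fit the poses from averaged frames.

```bash
cat >> h.py <<'E'
def avg(n,k):
    return np.mean([get_image(n)[0].astype(np.float32) for _ in range(k)],0)
def proj(n,X):
    c=get_calibration(n);W=np.linalg.inv(np.array(c["world_from_camera"]))
    p=(X@W[:3,:3].T+W[:3,3])@np.array(c["intrinsics"]).T
    return p[...,:2]/p[...,2:]
def ortho(n,im,org,yaw,z,xr,yr,s):
    # picture of plane z in frame (org,yaw); rows: x falling, cols: y falling; s m/px
    x=np.arange(xr[1],xr[0],-s);y=np.arange(yr[1],yr[0],-s)
    X,Y=np.meshgrid(x,y,indexing="ij");c,q=np.cos(yaw),np.sin(yaw)
    p=proj(n,np.stack([org[0]+c*X-q*Y,org[1]+q*X+c*Y,0*X+z],-1)).astype(np.float32)
    return cv2.remap(im.astype(np.float32),p[...,0],p[...,1],cv2.INTER_CUBIC)
E
python3 - <<'E'
from h import *
a={n:avg(n,6) for n in("top","side")}; np.savez("avg0.npz",**a)
P=np.load("top0.npz")["P"]
# rough vice frame: mean of bed/jaw-top points along yaw -0.115
print("jawface px world",P[149,272],"bed",P[165,251],P[220,243],P[220,280],"block",P[160,286])
yaw=-0.115; m=(P[...,2]>.065)&(P[...,2]<.1); m[:125]=0;m[150:]=0;m[:,:245]=0;m[:,300:]=0
pts=P[m]; print(len(pts),pts.mean(0))
c,q=np.cos(yaw),np.sin(yaw)
mid=pts.mean(0)
org=(mid[:2]-np.array([c,q])*.085)  # fixed jaw centre guess
print("org",org)
np.save("org.npy",[*org,yaw])
rows=[]
for z in(.042,.078): rows.append(np.hstack([ortho(n,a[n],org,yaw,z,(-.18,.11),(-.12,.11),.0008) for n in a]))
o=rows[1];b=rows[0]
cv2.imwrite("pics/ortho.png",cv2.resize(np.hstack([b[:,:288],o])[...,::-1],(800,340)))
print(o.shape)
E
```

```text
jawface px world [ 0.65128187 -0.00903575  0.04390065] bed [0.60155061 0.05581739 0.0407074 ] [0.43171421 0.07901896 0.04562523] [ 0.43212771 -0.03370572  0.04683449] block [ 0.6111475  -0.0505807   0.08395998]
747 [ 0.67455083 -0.00428077  0.07734047]
org [0.59011227 0.0054727 ]
(363, 576, 3)[ WARN:0@10.120] global loadsave.cpp:1063 imwrite_ Unsupported depth image for selected encoder is fallbacked to CV_8U.
```

View pics/ortho.png

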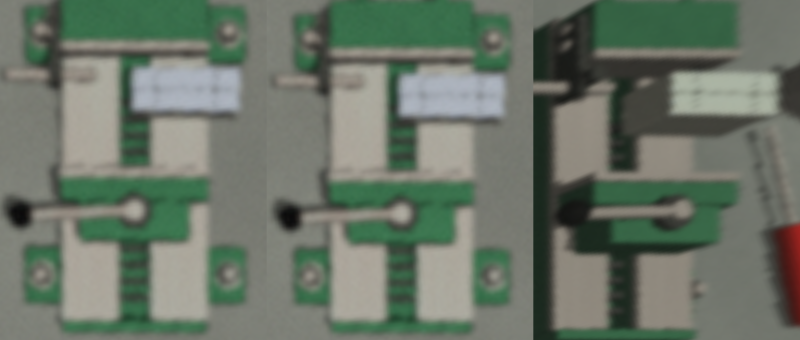

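The orthophotos show the jaws, bed edges and block aligned with the axes, so the yaw guess is close. Now edge profiles for the exact poses.

```bash
cat > meas.py <<'E'
from h import *
def edge(n,im,org,yaw,z,axis,at,rng,w=.012,ch=None):
    """position of the strongest edge across `axis`('x'/'y') near at, over several windows of rng in the other"""
    s=.0004;out=[]
    for a,b in zip(np.linspace(*rng,7)[:-1],np.linspace(*rng,7)[1:]):
        r=((at-w,at+w),(a,b)) if axis=='x' else ((a,b),(at-w,at+w))
        o=ortho(n,im,org,yaw,z,*r,s)
        p=o.mean(1 if axis=='x' else 0); p=cv2.GaussianBlur(p,(1,13),2) if 0 else np.apply_along_axis(lambda v:np.convolve(np.pad(v,6,'edge'),np.ones(13)/13,'valid'),0,p)
        g=np.abs(np.diff(p,axis=0)).sum(1); k=g.argmax(); sl=slice(max(0,k-6),k+7)
        kk=(g[sl]*np.arange(len(g))[sl]).sum()/g[sl].sum()
        out.append(((a+b)/2,at+w-(kk+.5)*s))
    o=np.array(out); f=np.polyfit(o[:,0],o[:,1],1); f2=np.median(o[:,1])
    return f2,f[0],np.round(o[:,1]*1000,1)
def blockrect(im,org,yaw,z=.084):
    s=.0004; o=ortho("top",im,org,yaw,z,(-.06,.08),(-.14,.05),s)
    m=((o[...,2]-o[...,1]>3)&(o[...,2]>130)).astype(np.uint8)
    m=cv2.morphologyEx(m,cv2.MORPH_CLOSE,np.ones((15,15)));m=cv2.morphologyEx(m,cv2.MORPH_OPEN,np.ones((25,25)))
    cs,_=cv2.findContours(m,0,2);c=max(cs,key=cv2.contourArea)
    (u,v),(w,h),a=cv2.minAreaRect(c)
    if w<h:w,h,a=h,w,a-90
    # image: col=-y,row=-x ; long axis angle
    return dict(x=.08-v*s,y=.05-u*s,L=w*s,W=h*s,ang=((a+90)%180-90))
E
python3 - <<'E'
from meas import *
a=np.load("avg0.npz");x0,y0,yaw=np.load("org.npy");org=(x0,y0);t=a["top"]
for nm,args in {"bedL rear":(.042,'y',.062,(-.155,-.105)),"bedL":(.042,'y',.062,(-.03,.02)),"bedR rear":(.042,'y',-.062,(-.155,-.115)),"fix face":(.078,'x',.06,(-.05,.05)),"fix L":(.078,'y',.0625,(.075,.1)),"fix R":(.078,'y',-.0625,(.075,.1)),
 "slide face":(.078,'x',-.033,(-.05,.05)),"slide back":(.078,'x',-.092,(-.04,.04)),"bed rear":(.042,'x',-.165,(-.05,-.02)),"stop tip":(.060,'y',.034,(.038,.046))}.items():
    print(nm,edge("top",t,org,yaw,*args))
print("side fix face",edge("side",a["side"],org,yaw,.078,'x',.06,(-.05,.05)))
print(blockrect(t,org,yaw)); print(org,yaw)
E
```

```text
bedL rear (np.float64(0.05614583104642909), np.float64(0.013803024051797784), array([55.9, 56.2, 56.5, 55.8, 56.1, 56.9]))
bedL (np.float64(0.05556279557540631), np.float64(0.012645807565769003), array([55.4, 55.7, 55.1, 55.4, 55.7, 56.1]))
bedR rear (np.float64(-0.06875677723050583), np.float64(-0.0010037233268235383), array([-68.4, -69.7, -68.9, -68.6, -68.3, -69.3]))
fix face (np.float64(0.05794079564090719), np.float64(-0.03338596904930477), array([54.9, 61.7, 60.9, 61.8, 54.9, 54.9]))
fix L (np.float64(0.06359013246081494), np.float64(-0.39272025634303187), array([64. , 67.1, 68. , 53.7, 54.1, 63.2]))
fix R (np.float64(-0.07106735022031829), np.float64(0.20608968235458958), array([-71.5, -71.8, -71.7, -65.4, -65.4, -70.6]))
slide face (np.float64(-0.042361303921792784), np.float64(-0.012128813183417943), array([-42.1, -42.5, -36.4, -42.7, -42.3, -42.4]))
slide back (np.float64(-0.09920785448481204), np.float64(-0.028542765929834506), array([-99.4, -99.8, -82.2, -99.9, -99. , -99. ]))
bed rear (np.float64(-0.1630275274601311), np.float64(0.05115737801588691), array([-163.5, -162.5, -162.9, -163.3, -163.2, -161.3]))
stop tip (np.float64(0.026220488269485552), np.float64(-0.2045217704097808), array([27.7, 26.3, 26.2, 25.8, 25.8, 26.2]))
side fix face (np.float64(0.061013103926046044), np.float64(0.14204661116882125), array([50.9, 50.7, 61.3, 61. , 61. , 61.3]))
{'x': 0.0274, 'y': -0.049600000000000005, 'L': 0.0888, 'W': 0.034800000000000005, 'ang': 0.0}
(np.float64(0.5901122735569042), np.float64(0.00547269870447798)) -0.115
```

Run:
```python
from meas import *
a=np.load("avg0.npz");x0,y0,yaw=np.load("org.npy");org=(x0,y0)
def prof(n,z,xr,yr):
    o=ortho(n,a[n],org,-.12,z,xr,yr,.001).mean(1)
    print(n,z,yr); print(*[f"{1000*(xr[1]-i*.001):.0f}:{int(v[0])},{int(v[1])},{int(v[2])}" for i,v in enumerate(o)])
prof("top",.078,(.035,.07),(0.0,.02)); prof("side",.078,(.035,.07),(-.04,-.0)); 
prof("top",.078,(-.05,-.025),(-.04,.03));prof("side",.078,(-.05,-.025),(-.05,.03));prof("top",.078,(-.11,-.09),(-.04,-.01))
prof("top",.042,(-.185,-.155),(-.05,.04))
b=ortho("top",a["top"],org,-.12,.084,(-.02,.07),(-.12,.03),.0008)
cv2.imwrite("pics/blk.png",np.clip(cv2.resize(b,None,fx=3,fy=3)[...,::-1],0,255).astype(np.uint8))
```

```text
top 0.078 (0.0, 0.02)
70:97,120,96 69:112,127,107 68:126,134,117 67:138,139,125 66:145,143,131 65:148,143,132 64:144,139,128 63:136,129,120 62:123,116,108 61:108,102,95 60:94,90,83 59:85,83,76 58:81,82,74 57:84,87,78 56:93,98,87 55:103,111,98 54:114,124,109 53:123,133,118 52:128,139,123 51:132,144,127 50:135,147,130 49:136,147,130 48:135,146,130 47:135,146,129 46:134,144,128 45:132,142,126 44:132,142,126 43:132,141,125 42:131,140,125 41:131,140,125 40:131,139,124 39:130,138,124 38:130,138,124 37:131,138,124 36:131,138,124
side 0.078 (-0.04, -0.0)
70:80,104,82 69:95,110,91 68:110,117,101 67:121,123,109 66:129,126,114 65:130,126,115 64:126,122,111 63:117,113,103 62:104,100,92 61:90,86,79 60:76,73,66 59:64,62,57 58:57,55,50 57:52,51,46 56:50,49,44 55:49,48,43 54:49,48,43 53:51,50,45 52:56,56,51 51:66,66,60 50:80,82,74 49:96,99,90 48:112,116,106 47:126,130,118 46:134,140,127 45:139,145,132 44:141,148,134 43:142,148,134 42:142,148,134 41:142,148,134 40:142,149,135 39:143,150,136 38:144,151,137 37:144,151,137 36:143,150,136
top 0.078 (-0.04, 0.03)
-25:127,130,118 -26:127,132,119 -27:127,13
[... 916 characters left out ...]
06,90 -100:104,112,99 -101:113,118,106 -102:120,123,112 -103:126,127,117 -104:128,130,119 -105:130,132,121 -106:130,134,122 -107:129,135,122 -108:128,136,121 -109:127,136,121 -110:126,136,121
top 0.042 (-0.05, 0.04)
-155:136,148,131 -156:135,147,131 -157:134,145,129 -158:132,142,127 -159:129,139,123 -160:124,134,119 -161:116,128,112 -162:108,123,105 -163:98,118,98 -164:88,115,92 -165:79,113,86 -166:71,113,82 -167:65,112,79 -168:61,112,78 -169:61,113,78 -170:63,112,79 -171:67,110,80 -172:73,109,83 -173:82,109,87 -174:91,110,92 -175:100,112,98 -176:108,115,104 -177:114,118,109 -178:118,121,112 -179:121,123,114 -180:122,124,116 -181:123,124,116 -182:123,124,116 -183:122,124,116 -184:122,124,116
```

View pics/blk.png

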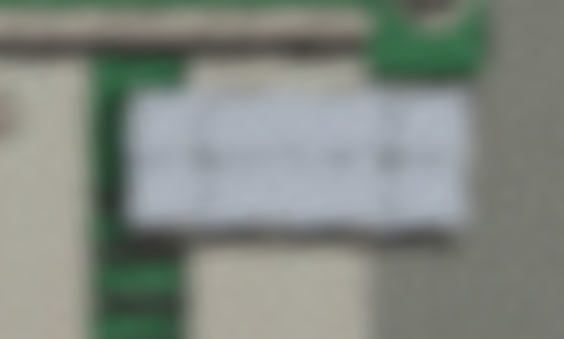

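Vice yaw is about -0.120. The fixed jaw face, bed edges, rear edge and stop tip all agree within about 1 mm. The opening is about 97 mm. In the vice frame the block is at x≈+26.5, y≈-43, nearly parallel to the jaws and 30 mm short of the stop. The block picture shows its centre at crop (298,158), and it measures 89x35 mm. First move: push the block's right end.

```bash
cat >> h.py <<'E'
YAW=-.12; C,S=np.cos(YAW),np.sin(YAW); R2=np.array([[C,-S],[S,C]])
ORG=np.array([0.59011,0.00547])+R2@[.0013,-.0063]
ROT=[np.pi,0,np.pi/2+YAW]
def W(x,y,z): return [*(ORG+R2@[x,y]),z]
def here():
    s=observe();p=s["eef_pos"];v=R2.T@(np.array(p[:2])-ORG)
    print("t %.2f"%s["time_s"],"vice",np.round(1000*v,1),"z %.4f"%p[2],"F",np.round(R2.T@np.array(s["ft_force"])[:2],2),np.round(s["ft_force"][2],2)); return v
E
python3 - <<'E'
from h import *
gripper_to(0)
movep(W(.029,-.112,.2),ROT); here()
move_l(W(.029,-.112,.053)); hold(.2); here()
print(move_l(W(.029,-.080,.053),feed=.03,max_force=5)); here()
E
```

```text
t 4.47 vice [  29.1 -111.1] z 0.2000 F [-0.85  0.13] -0.06
t 5.80 vice [  29.8 -112.1] z 0.0542 F [-0.68  0.5 ] 0.23
False
t 7.02 vice [ 29.  -79.8] z 0.0530 F [0.4  0.23] 0.02
```

Run:
```python
from h import *
for n in("top","side"):
    a=avg(n,3); np.save(n+"1.npy",a)
    x=a[130:235,225:325] if n=="top" else a[150:260,185:335]
    x=cv2.resize(x,None,fx=4 if n=="top" else 2.6,fy=4 if n=="top" else 2.6,interpolation=cv2.INTER_CUBIC)
    globals()[n]=x
h=max(top.shape[0],side.shape[0]);pad=lambda i:np.pad(i,((0,h-i.shape[0]),(0,0),(0,0)))
cv2.imwrite("pics/p1.png",np.clip(np.hstack([pad(top),pad(side)])[...,::-1],0,255).astype(np.uint8))
```

```text
(no output)
```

View pics/p1.png

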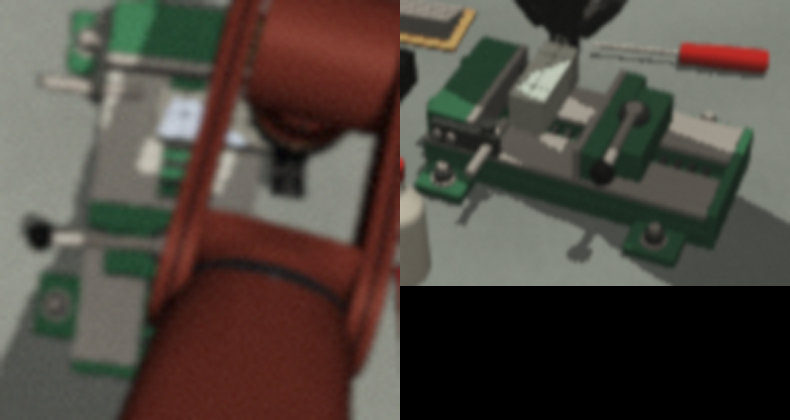

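The arm hides part of the top view. The block's left end is now at about full px (265,160), so it has moved about 15 mm and still sits on the bed. I'll push on to the stop.

Run:
```python
from h import *
print(move_l(W(.029,-.058,.053),feed=.015,max_force=5)); here(); hold(.2); here()
```

```text
True
t 8.20 vice [ 28.7 -67.7] z 0.0526 F [0.78 0.02] 0.68
t 8.40 vice [ 28.  -67.9] z 0.0518 F [-0.16 -0.04] -1.03
```

```bash
cat > look.py <<'E'
from meas import *
def look(tag,view=True):
    movep([.30,-.38,.25],[np.pi,0,.6]); here()
    t=avg("top",4); s=avg("side",2); np.savez(tag+".npz",top=t,side=s)
    b=ortho("top",t,ORG,YAW,.084,(-.02,.07),(-.08,.05),.0005)
    c=cv2.resize(b,None,fx=2.5,fy=2.5)
    cv2.imwrite(f"pics/{tag}.png",np.clip(c[...,::-1],0,255).astype(np.uint8))
    print(blockrect(t,ORG,YAW))
    for nm,a in {"blk L z84":(.084,'y',.03,(.03,.05)),"blk R":(.084,'y',-.06,(.03,.05)),"slide green edge":(.078,'x',-.044,(-.05,.05))}.items(): print(nm,edge("top",t,ORG,YAW,*a))
E
python3 - <<'E'
from look import *
move_l(W(.029,-.11,.053)); here(); move_l(W(.029,-.11,.2),feed=.3); look("l1")
E
```

```text
t 8.82 vice [  28.9 -110.2] z 0.0529 F [ 0.8  -1.39] 0.23
t 10.98 vice [-242.6 -410.6] z 0.2496 F [0.61 0.18] -0.1
{'x': 0.0254, 'y': -0.011999999999999997, 'L': 0.08800000000000001, 'W': 0.034800000000000005, 'ang': 0.0}
blk L z84 (np.float64(0.03129620039502872), np.float64(-0.3424530106673117), array([31.3, 31.4, 30.9, 31.2, 31.7, 23.1]))
blk R (np.float64(-0.060102843767064235), np.float64(-0.06724335745724733), array([-60.3, -59.9, -59.4, -59. , -61.4, -61.1]))
slide green edge (np.float64(-0.04578244914456969), np.float64(-0.004841626062695217), array([-45.5, -45.4, -45.8, -45.9, -45.8, -45.8]))
```

View pics/l1.png

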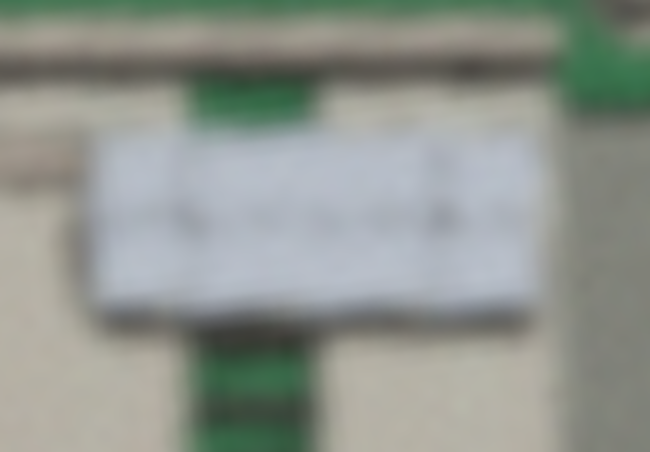

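The block's left end is at y≈+32, against the rod tip at the picture's left edge (about (85,160)), and it lies parallel to the jaws. Next is the sliding jaw.

```bash
python3 - <<'E'
from h import *
movep(W(-.135,0,.2),ROT); move_l(W(-.135,0,.056),feed=.25); here()
print(move_l(W(-.062,0,.056),feed=.03,max_force=12)); here()
E
python3 - <<'E'
from h import *
if here()[0]>-.064:
    print(move_l(W(-.042,0,.056),feed=.01,max_force=12)); here(); hold(.2); here()
E
```

```text
t 13.58 vice [-134.1   -0.5] z 0.0569 F [-0.14  0.32] 0.89
False
t 16.17 vice [-63.    0.1] z 0.0558 F [-5.93  1.18] 1.31
t 16.17 vice [-63.    0.1] z 0.0558 F [-5.93  1.18] 1.31
True
t 17.61 vice [-49.3   0.2] z 0.0552 F [0.83 0.25] 0.01
t 17.81 vice [-50.5   0.4] z 0.0542 F [-0.07  0.05] 0.46
```

Run:
```python
from h import *
move_l(W(-.075,0,.056)); move_l(W(-.075,0,.2),feed=.3)
movep(W(.0415,-.11,.2),ROT); move_l(W(.0415,-.11,.054),feed=.25); here()
print(move_l(W(.0415,-.075,.054),feed=.04,max_force=6)); here()
print(move_l(W(.0415,-.058,.054),feed=.01,max_force=8)); here()
move_l(W(.0415,-.11,.054)); move_l(W(.0415,-.11,.2),feed=.3)
from look import look
look("l2")
```

```text
t 20.17 vice [  42.3 -109.5] z 0.0555 F [-0.76 -0.73] 0.63
False
t 21.19 vice [ 41.5 -75.1] z 0.0540 F [-0.89 -0.29] 0.18
True
t 22.14 vice [ 41.2 -67.7] z 0.0536 F [ 0.45 -1.58] 0.6
t 24.75 vice [-242.6 -410.7] z 0.2497 F [-0.    0.25] -0.45
{'x': 0.0422, 'y': -0.012200000000000003, 'L': 0.0884, 'W': 0.034, 'ang': 0.0}
blk L z84 (np.float64(0.030838400376720424), np.float64(-0.001417618891926513), array([31. , 31. , 29.9, 29.9, 30.7, 31.1]))
blk R (np.float64(-0.05946771901808223), np.float64(0.03993798646596533), array([-60.3, -59.9, -59. , -58.1, -58.3, -60.5]))
slide green edge (np.float64(-0.039241919137436194), np.float64(-0.0014383275330277666), array([-39. , -39.1, -41.1, -41.1, -39.4, -39. ]))
```

View pics/l2.png

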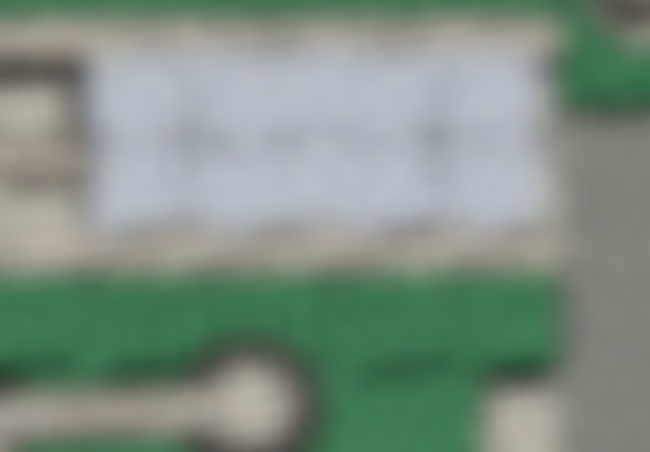

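The block is now between the jaws at x=42.2, y≈-12.5, against the rod, and the push stopped at the same finger position (-67.7) both times. One firmer jaw push will make sure both jaws touch, then I'll clear out.

Run:
```python
from look import *
movep(W(-.075,0,.2),ROT); move_l(W(-.075,0,.056),feed=.25); here()
print(move_l(W(-.040,0,.056),feed=.012,max_force=18)); here()
move_l(W(-.08,0,.056)); move_l(W(-.08,0,.2),feed=.3)
look("l3")
t=np.load("l3.npz")["top"]; print("slide",edge("top",t,ORG,YAW,.078,'x',.016,(-.055,-.03)),edge("top",t,ORG,YAW,.078,'x',.016,(.0,.05)))
```

```text
t 27.42 vice [-74.   -0.6] z 0.0571 F [0.09 0.91] -0.09
True
t 29.55 vice [-49.3   0. ] z 0.0552 F [0.33 0.21] 0.58
t 32.17 vice [-242.7 -410.4] z 0.2496 F [-1.07  0.35] 0.51
{'x': 0.04220000305175781, 'y': -0.012399993896484378, 'L': 0.08879998779296876, 'W': 0.03399999389648438, 'ang': 0.0}
blk L z84 (np.float64(0.030844954910373604), np.float64(-0.014293843564177592), array([31.3, 31. , 29.9, 30.3, 30.7, 31.1]))
blk R (np.float64(-0.05943611342707748), np.float64(0.036907639425218866), array([-60.3, -59.9, -59. , -58.1, -58.2, -60.6]))
slide green edge (np.float64(-0.03924095001914485), np.float64(-0.0013117533378481621), array([-39. , -39.1, -41.1, -41.1, -39.4, -39. ]))
slide (np.float64(0.016989567190790422), np.float64(-0.035467640818591224), array([16.6, 17.1, 18.5, 17.7, 16.9, 15.8])) (np.float64(0.016841462090019067), np.float64(0.008028031214256874), array([16.7, 17.3, 16.5, 16.7, 17.7, 16.9]))
```

View pics/l3.png

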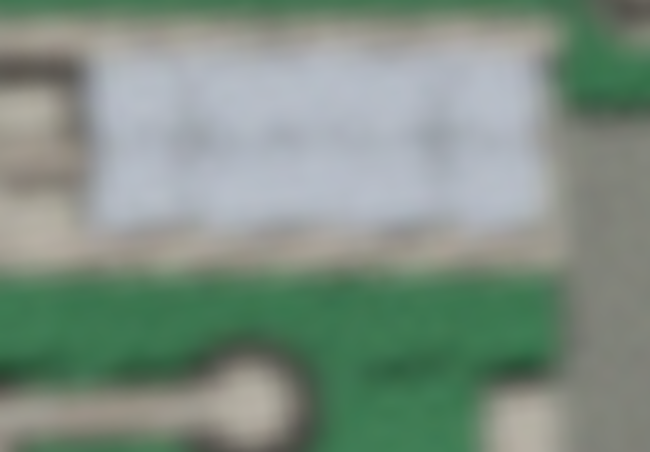

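The firmer push stopped at the same place and moved nothing. The block is seated between both jaws and against the rod, and the robot is clear.

```bash
python3 -c "
from plant import *
print(job_done())"
```

```text
the job is handed in; nothing more can be done
None
```

The job is handed in: by camera and repeated push stops, the block's end is against the stop rod, it sits square with both jaws on it, and the robot is clear; it took about 32 s, and I pushed nothing else.

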